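# Fit the two-pocket tray insert into the tray sealer

## Robot

A 6-joint arm with a two-finger parallel gripper is mounted at the origin on the work surface. World frame = base frame: x ahead of the robot, y to its left, z up, the work surface at z = 0. Lengths are in m, angles in rad, forces in N, time in s.
With the tool pointing down it reaches from about 0.25 to 0.775 m from the base axis. Payload 4 kg.
Tool frame: the origin (TCP) lies on the centre line of the jaws, within the pads' length; the fingertips stand 8 mm ahead of it and the grasp point (between the pads) lies 11 mm behind it; y points along the fingers, x is the direction in which the jaws open and shut, and the axes are right-handed (so a half turn about y gives the same grasp; the last joint's range is limited). The gripper opens to 94 mm and grips with 3 to 60 N. Pads are 16 mm wide; open, the fingers measure 119 mm over their backs; the gripper's body (75 mm by 177 mm) begins 78 mm behind the grasp point.
Start: joints at [1.021, 0.087, 1.371, -0, 1.684, -0.103], TCP at [0.238, 0.496, 0.214] pointing down, gripper open.
Joint ranges: [-3.1, 3.1], [-0.76, 2.03], [0.27, 2.55], [-1.08, 4.22], [0.17, 2.65], [-2.57, 2.57]. Speed limits (rad/s): [2.79, 2.79, 3.14, 3.14, 3.14, 3.14].

## Interface

Orientations are given as [roll, pitch, yaw] about the fixed x, y, z axes, in that order (R = Rz(yaw) Ry(pitch) Rx(roll)).
In Python, from bench import robot gives the robot as it stands.
- The arm moves only by the tool step_arm, never from a script. Its argument "commands" is a list of rows, each an object with "xyz": the shift along the world's x, y, z in m, a list of three; "twist": the turn, a rotation vector about the world's x, y, z in degrees, a list of three. In form: [{"xyz": [tx, ty, tz], "twist": [ax, ay, az]}, ...]. A call has 1 to 12 rows; each row is the pose to reach, as a shift and turn from the pose commanded when the call began; what a row does not reach only later rows make up. A row lasts 1/12 s, in which the tool goes at most 41.7 mm and 7.16 degrees, less where a joint would pass 70% of its speed; a pose out of reach is approached as far as the arm can. A call with a gripper value outside its range is refused whole. "fingers" is the closure in counts, from 0 (fully open) to 255 (shut), set as the call begins (left out, the last holds). The fingers move at their own pace and stop on an object; the grip force is fixed at half the most. Time passes only in rows, so rows that repeat a pose let the fingers close. It gives the time, the measured TCP pose, the force and the opening at its end, in the units of the state.
- robot.get_obs(): the state, without advancing time (a new reading comes with each control period).
- robot.snapshot(name): name is "scene" or "top" or "wrist"; returns (picture, depth): 420x560x3 uint8, red, green, blue; 420x560 float32, m along the optical axis (not along the pixel's ray), 0 where there is no reading.
- robot.camera_info(name): a dict with "fx", "fy", "cx", "cy" (pixels), "k1" (the pictures are not rectified: a ray, as slopes to the right and down, at radius r is drawn at 1 + k1 r^2 times it, then the intrinsics apply), "R" (3x3) and "t" (3): a world point X has camera coordinates R X + t. Camera axes: x right, y down, z forward; pixel columns grow to the right and rows downward; lengths in m; the calibration is good to about 2 mm. A picture is of the moment at which its call begins: read the wrist's pose just before it. camera_info takes no time and is no camera call; for the wrist camera it gives the pose at the moment of the call.
- robot.close_job(): hands the job in, once; it reports no verdict.
The state is a dict: "time": time; "joint_positions": joint angles; "qvel": joint speeds; "joint_torque": joint torques, N m; "tool_pos": TCP position; "ee_rot": TCP orientation; "wrist_force": force on the tool from outside, world axes, zero at the start; "wrist_torque": the same for the moment, N m; "width": finger opening in m.
Only numpy, scipy, OpenCV 4.12 (cv2) and the standard library are available. Lean on these libraries where they do the work, as an engineer would, in place of code of your own. Each camera call takes 0.05 s, during which the arm holds its last target.

## Task

The next order goes out in small trays, sealed two at a time: set the tray insert with two pockets into the empty recess in the tray sealer's deck, without dropping it in, and press it down past the spring catches until it is fully home, flush with the deck all round. The heating head standing open above the recess is hot, so keep the arm and the insert off it, and leave the single-pocket insert, the sealer and everything else on the counter where they are.

Things in the scene. Friction and masses are not known exactly. Their poses are not given: they have to be found in the camera images.
- insert_two: The part to fit: grey plastic frame 180 x 130 mm, 36 mm high, 0.2 to 0.4 kg, split by a central cross-web into two open pockets (no floor), black seal line in its top face. Starts flat on the counter, right way up. Origin: centre of its underside. Local y along the 180 mm, x along the 130 mm, z up. A half turn about z leaves it the same. Outer walls 10 mm thick.
- web_top (a point): Middle of the top edge of the two-pocket insert's web, 36 mm above its underside; axes as the insert's. The web is the place to grip: 14 mm thick (along y), 36 mm high, 110 mm long along x. The pocket on either side of it is 73 mm (y) by 110 mm (x).
- insert_one: The other tray insert, not wanted now: the same grey frame, 180 x 130 x 36 mm, with one big pocket of 160 x 110 mm and no web. Lies flat on the counter; the two inserts may be in either place. Origin: centre of its underside; local y along its length. Leave it where it is.
- sealer: Tray sealer fixed on the counter: white and steel body, aluminium deck 120 mm up with a recess in it. Origin: on the counter below the recess's middle; local x from its front (controls) to its back, z up. Body from x = -115 to 275 mm, y = -135 to 135 mm. Behind the deck: hinge posts (x 132 to 168 mm, 166 mm high) and film roll (x 247 mm, 220 mm high).
- recess_seat (a point): Middle of the recess on the level of its ledge, 36 mm below the deck, where the insert's underside rests when home. Axes as the sealer's. The recess is 184 mm along y, 134 mm along x (2 mm play each side), below a 45 degree lead-in chamfer 4 mm wide and deep. The ledge is 9 mm wide all round; inside it the machine is hollow for 64 mm more.
- recess_mouth (a point): Middle of the recess's mouth, level with the deck, 120 mm above the counter. Axes as the sealer's. The insert's top face must end level with this.
- catch_a (a joint): Spring catch in the recess's end wall at local y negative: rounded steel bar, its nose 4 mm into the recess just above the ledge. Value: metres pushed back into the wall, 0 when free. An insert let go in the recess rests on the two catches 10 to 14 mm proud of the deck; a straight push of about 8 to 20 N in all takes it past them to the ledge, where it stays.
- catch_b (a joint): The like spring catch in the other end wall, at local y positive.
- head: Hot heating head, do not touch. White box 250 mm wide, hinged on the sealer's local y; origin on the hinge axis, 150 mm behind the recess's middle, 150 mm above the counter. Its own -x runs from the hinge along the head: box to 262 mm, black handle bar to 317 mm, 43 mm thick above and 27 mm below that line. Stands open 54 to 62 degrees from level and stays so (stiff hinge).
- head_face (a point): Middle of the head's dark heater plate, on its face towards the recess. The open head leans forward over the back half of the recess: a tool held upright over the recess runs into it. Grip the web with the tool already leaning 25 to 45 degrees towards the sealer's front (fingers down and towards its back).
- tape_roll: Bystander: roll of buff packing tape lying flat, 104 mm diameter, 48 mm high. Origin: centre of its underside.
- jar: Bystander: amber glass jar with steel cap, 72 mm diameter, 100 mm high. Origin: centre of its underside.
- carton: Bystander: closed white and buff sweet carton, 150 x 100 x 45 mm. Origin: centre of its underside.
Not all that is in view belongs to the job. Leave any purple look-alike of the insert_two alone.

How it is judged:
By the outcome, as a careful person would: the job done as asked, in the order asked, and still so for the second after the job is handed in, with the robot touching nothing.
It also fails if it takes over 51 s, if anything falls off the work surface, if the arm or the gripper's body presses on something with over 40 N, if the wrist force passes 120 N, or if a joint passes its speed limit or range.

## Working session

There is one attempt and no reset: what is moved stays moved. The work goes in short steps, Python scripts to look and compute and a tool call to move; the robot and the scene stay as the last step left them, time stands still between calls to the robot, and variables do not carry over. Pictures are saved under pics/ and viewed, and the job is handed in when it is done.

Besides the shell and the picture viewer there is one more tool, called after "Call:" as name(argument=value, ...), one argument or row to a line, values as JSON. step_arm: Moves the arm, as the interface text tells. Its arguments: {"type":"object","properties":{"commands":{"type":"array"},"fingers":{"type":"number"}},"required":["commands"]}

```bash
mkdir -p pics; ls
python3 - <<'E'
from bench import robot
import cv2,numpy as np
print(robot.get_obs())
for n in ["scene","top","wrist"]:
    i=robot.camera_info(n); print(n,i)
    p,d=robot.snapshot(n); cv2.imwrite(f"pics/{n}0.png",p[:,:,::-1]); np.savez(f"pics/{n}0.npz",p=p,d=d,**i)
E
```

```text
pics
{'time': 0.0, 'joint_positions': array([ 1.02091034e+00,  8.79307269e-02,  1.37224239e+00, -1.63187152e-05,
        1.68360871e+00, -1.03118121e-01]), 'qvel': array([-0.00057749, -0.00044113, -0.00095295, -0.00254656,  0.00065569,
       -0.00057355]), 'joint_torque': array([ 1.01876129e-03, -3.40178061e+01, -3.02433515e+01,  7.17389211e-02,
        3.28240881e-02, -1.51842705e-04]), 'tool_pos': array([0.23736586, 0.49554869, 0.21232346]), 'ee_rot': array([-1.57058712,  0.00217921,  1.12402687]), 'wrist_force': array([0.01132258, 0.25004355, 0.34454715]), 'wrist_torque': array([-0.00038254,  0.00314562,  0.01218013]), 'width': 0.09392883388600307}
scene {'fx': 406.98597268549565, 'fy': 406.98597268549565, 'cx': 276.66132714189337, 'cy': 209.03857028819883, 'k1': -0.11871243153908506, 'R': array([[-0.80304057, -0.59592358, -0.00096192],
       [-0.56439254,  0.76106684, -0.31974728],
       [ 0.19127703, -0.25622713, -0.94750238]]), 't': array([0.39711714, 0.341743  , 0.9401299 ])}
top {'fx': 478.948639012211, 'fy': 478.948639012211, 'cx': 286.86439494955715, 'cy': 207.23128101808337, 'k1': -0.009908752157063565, 'R': array([[-0.00992201, -0.99982006,  0.01616797],
       [-0.98624839,  0.00711725, -0.16511648],
       [ 0.1649717 , -0.01758392, -0.98614154]]), 't': array([-0.0267878 ,  0.53419935,  1.47613091])}
wrist {'fx': 303.17823023390537, 'fy': 303.17823023390537, 'cx': 280.91638819752274, 'cy': 212.1681882176189, 'k1': -0.041977532458097704, 'R': array([[ 0.43219811,  0.90177658, -0.00194897],
       [ 0.86752146, -0.41518854,  0.27390689],
       [ 0.24619363, -0.12007281, -0.96175424]]), 't': array([-0.54994341, -0.02979479,  0.39102821])}
```

View pics/scene0.png

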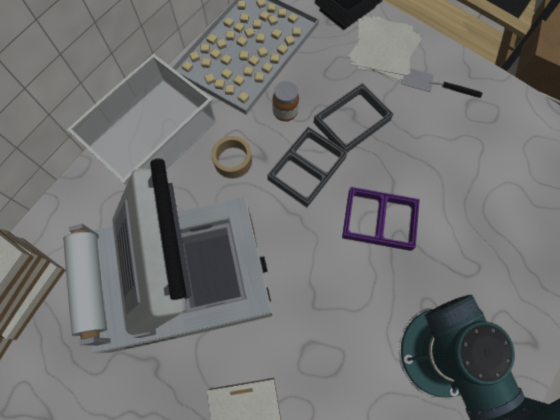

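View pics/top0.png

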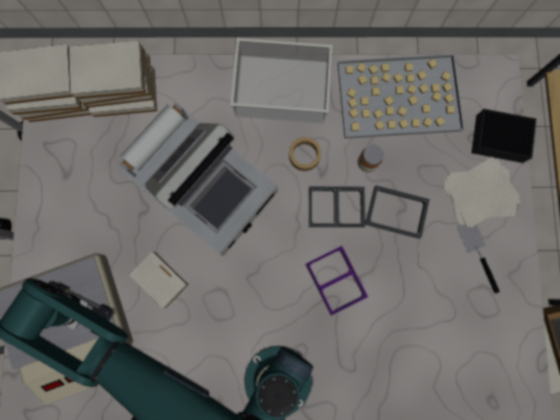

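View pics/wrist0.png

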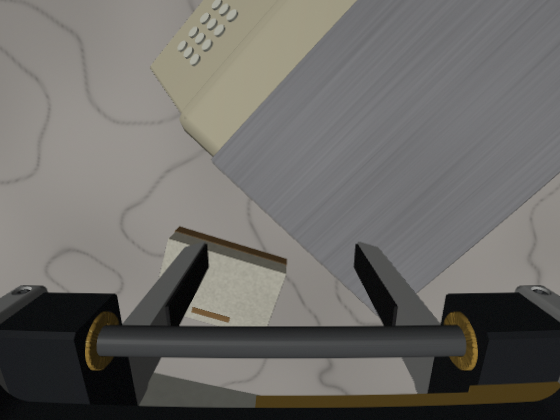

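```bash
cat > h.py <<'E'
import numpy as np,cv2
def load(n):
    z=np.load(f"pics/{n}.npz"); return {k:z[k] for k in z.files}
def rays(v,uv):
    uv=np.atleast_2d(np.array(uv,float)); K=np.array([[v['fx'],0,v['cx']],[0,v['fy'],v['cy']],[0,0,1]],float)
    n=cv2.undistortPoints(uv.reshape(-1,1,2),K,np.array([float(v['k1']),0,0,0,0])).reshape(-1,2)
    d=np.c_[n,np.ones(len(n))]@v['R']   # camera->world
    c=-v['R'].T@v['t']; return c,d
def plane(v,uv,z):
    c,d=rays(v,uv); return c+d*((z-c[2])/d[:,2])[:,None]
def bydepth(v,uv):
    c,d=rays(v,uv); u=np.atleast_2d(uv).round().astype(int); return c+d*v['d'][u[:,1],u[:,0]][:,None]
def proj(v,X):
    X=np.atleast_2d(X)@v['R'].T+v['t']; s=X[:,:2]/X[:,2:]; r=(s**2).sum(1)[:,None]; s=s*(1+v['k1']*r)
    return s*v['fx']+[v['cx'],v['cy']]
def crop(v,x0,y0,x1,y1,s,fn):
    c=v['p'][y0:y1,x0:x1,::-1]; cv2.imwrite(fn,cv2.resize(c,None,fx=s,fy=s,interpolation=cv2.INTER_CUBIC))
E
python3 - <<'E'
from h import *
t=load('top0'); s=load('scene0')
crop(t,120,100,290,260,4.5,'pics/c1.png'); crop(t,290,170,440,250,5,'pics/c2.png')
crop(s,60,150,290,350,3.4,'pics/c3.png'); crop(s,250,70,410,220,4,'pics/c4.png')
for n,v,bx in (('top',t,(300,180,435,245)),('scene',s,(262,80,398,208))):
    x0,y0,x1,y1=bx; c=v['p'][y0:y1,x0:x1].astype(int)
    print(n,np.percentile(c.mean(2),[2,10,20,50,90]))
    m=((c.mean(2)<110)&(np.ptp(c,axis=2)<30)).astype(np.uint8)
    k,l,st,_=cv2.connectedComponentsWithStats(m); print(st)
    cv2.imwrite(f'pics/m_{n}.png',cv2.resize(m*255,None,fx=4,fy=4))
E
```

```text
top [ 49.          58.          85.33333333 118.33333333 124.33333333]
[[   0    0  135   65 6077]
 [  75    1    1    1    1]
 [  77    1    1    1    1]
 [   8    0  122   63 2693]
 [  82   63    1    2    2]
 [  96   64    1    1    1]]
scene [ 31.          52.66666667  69.33333333 126.33333333 132.66666667]
[[    0     0   136   128 12953]
 [    0     0     2     3     5]
 [    0     0    12    14    53]
 [    5     3   127   125  3668]
 [    9    12    28    30   452]
 [   37    18     1     1     1]
 [   81    29     1     1     1]
 [   89    29     1     1     1]
 [   91    32     3     9    14]
 [    0    74     4     6    14]
 [  113    74     1     1     1]
 [   84   107     5    21    28]
 [   92   107     2     1     2]
 [   97   108     3     1     3]
 [  103   109     3     1     3]
 [  109   110     2     1     2]
 [  114   111     2     1     2]
 [   92   112    27    16   141]
 [  120   112     2     1     2]
 [  126   113     7     2     7]
 [  122   114     2     2     3]
 [  125   119    11     6    48]
 [   88   123     1     2     2]
 [   90   123     1     1     1]
 [  124   127     1     1     1]]
```

View pics/c1.png

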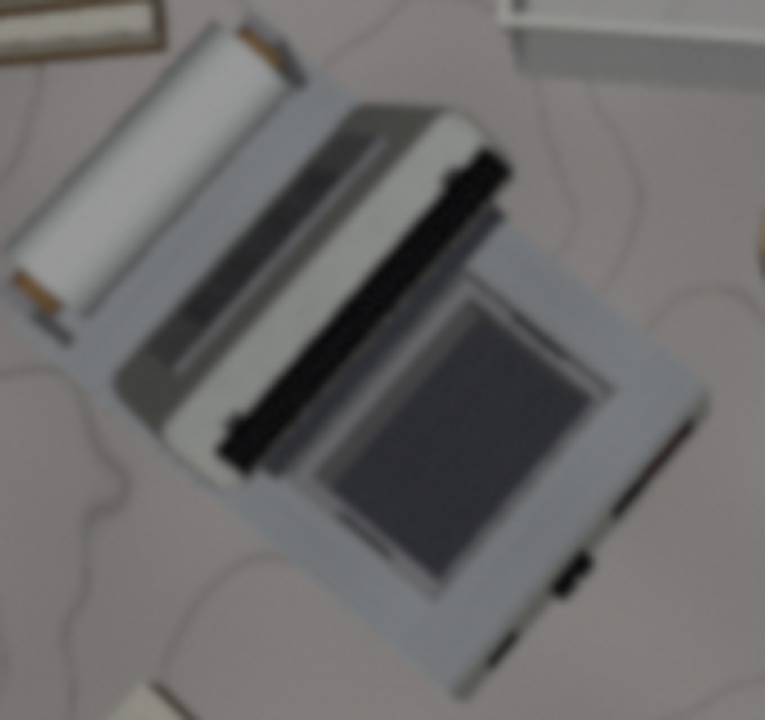

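View pics/c2.png

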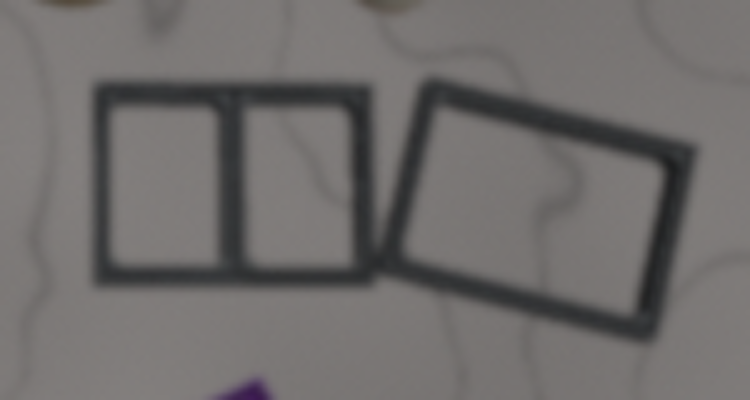

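View pics/c3.png

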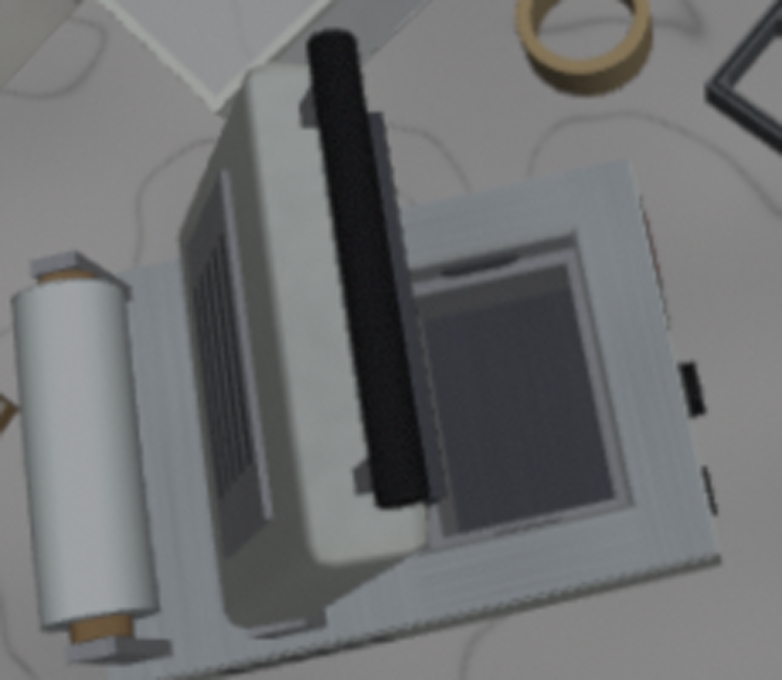

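View pics/c4.png

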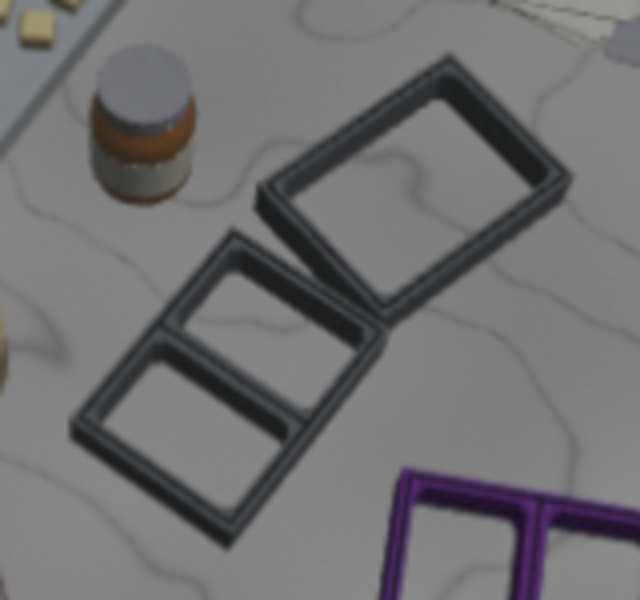

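Run:
```python
from h import *
np.set_printoptions(precision=4,suppress=True)
t=load('top0'); s=load('scene0')
def fitrect(v,pts,z,name):
    w=plane(v,pts,z); e=np.linalg.norm(np.roll(w,-1,0)-w,axis=1)
    print(name,'corners',w[:,:2].tolist() if 0 else '', w[:,:2].round(4).tolist(),'edges',e,'c',w.mean(0)[:2], 'ang',np.degrees(np.arctan2(*(np.roll(w,-1,0)-w)[:,1::-1].T)))
T=lambda L,ox,oy,k:[(ox+(x+.5)/k-.5,oy+(y+.5)/k-.5) for x,y in L]
fitrect(t,T([(95,85),(370,86),(373,284),(96,284)],290,170,5),.036,'two top')
fitrect(s,T([(234,230),(384,330),(229,533),(71,424)],250,70,4),.036,'two scene')
fitrect(t,T([(430,79),(696,147),(652,340),(381,270)],290,170,5),.036,'one top')
fitrect(t,T([(472,276),(617,391),(436,600)],120,100,4.5),.12,'mouth top 3 corners')
fitrect(s,T([(575,232),(634,508)],60,150,3.4),.12,'mouth scene')
fitrect(t,T([(708,390),(460,695)],120,100,4.5),.12,'deck front top')
fitrect(s,T([(630,160),(718,556)],60,150,3.4),.12,'deck front scene')
print(bydepth(t,T([(650,400),(450,640),(380,300),(440,320)],120,100,4.5)))
print(bydepth(t,T([(100,180),(234,180),(365,190)],290,170,5)))
```

```text
two top corners  [[0.6022, -0.1022], [0.6004, -0.2798], [0.4718, -0.277], [0.4732, -0.1006]] edges [0.1776 0.1287 0.1764 0.129 ] c [ 0.5369 -0.1899] ang [-90.5796 178.7636  89.5439  -0.7163]
two scene corners  [[0.5975, -0.2813], [0.4749, -0.2792], [0.4754, -0.1018], [0.6, -0.102]] edges [0.1226 0.1774 0.1246 0.1793] c [ 0.5369 -0.1911] ang [178.9984  89.8529  -0.1194 -90.7883]
one top corners  [[0.6048, -0.3188], [0.559, -0.489], [0.4345, -0.4535], [0.4807, -0.2824]] edges [0.1763 0.1294 0.1773 0.1293] c [ 0.5198 -0.386 ] ang [-105.0644  164.0778   74.8923  -16.3432]
mouth top 3 corners corners  [[0.6663, 0.1594], [0.5858, 0.0608], [0.4451, 0.1806]] edges [0.1272 0.1848 0.2222] c [0.5657 0.1336] ang [-129.2469  139.5836   -5.4884]
mouth scene corners  [[0.5844, 0.0612], [0.4411, 0.1814]] edges [0.187 0.187] c [0.5128 0.1213] ang [140.0143 -39.9857]
deck front top corners  [[0.5861, -0.0005], [0.3821, 0.164]] edges [0.262 0.262] c [0.4841 0.0817] ang [141.1074 -38.8926]
deck front scene corners  [[0.5864, -0.0011], [0.381, 0.1736]] edges [0.2697 0.2697] c [0.4837 0.0862] ang [139.623 -40.377]
[[0.5807 0.0388 0.1139]
 [0.4189 0.1716 0.1152]
 [0.57   0.1723 0.43  ]
 [0.645  0.1855 0.0824]]
[[ 0.5409 -0.1046  0.0316]
 [ 0.5401 -0.1906  0.0327]
 [ 0.532  -0.2736  0.0387]]
```

Run:
```python
import numpy as np
from scipy.spatial.transform import Rotation as R
def des(yaw,l,s):
    xs=np.array([np.cos(yaw),np.sin(yaw),0]); ys=np.array([-xs[1],xs[0],0]); f=np.sin(l)*xs-np.cos(l)*np.array([0,0,1])
    x=s*ys; return np.c_[x,f,np.cross(x,f)]
# tool(x,y,z)=(open,finger,side); wrist z=finger
P=np.c_[[1,0,0],[0,0,-1],[0,1,0]].astype(float)
# check with start
o=R.from_euler('xyz',[-1.57058712,0.00217921,1.12402687]).as_matrix()
def wr(Rd,j1,a):
    # wrist frame: x=toolx, z=tool y, y=z cross x
    W=np.c_[Rd[:,0],np.cross(Rd[:,1],Rd[:,0]),Rd[:,1]]
    M=(R.from_euler('z',j1)*R.from_euler('y',a)).inv()*R.from_matrix(W)
    e=M.as_euler('ZYZ'); return e[0],e[1],(e[2]-np.pi+np.pi)%(2*np.pi)-np.pi
print(wr(o,1.0209,.0879+1.3722))
for nm,yaw,j1s in (('grasp',-.005,(-.45,-.34,-.25)),('seal',np.radians(50),(.1,.2,.3))):
  for s in (1,-1):
    for l in (30,35,40):
      for j1 in j1s:
        print(nm,s,l,j1,[np.round(wr(des(yaw,np.radians(l),s),j1,a),2).tolist() for a in (1.4,1.8)])
```

```text
(np.float64(-1.634551703544318e-05), np.float64(1.6836818223331969), np.float64(-0.10312846552486832))
grasp 1 30 -0.45 [[0.23, 1.27, -2.03], [0.28, 0.88, -2.15]]
grasp 1 30 -0.34 [[0.17, 1.25, -1.92], [0.22, 0.85, -2.01]]
grasp 1 30 -0.25 [[0.13, 1.23, -1.83], [0.16, 0.84, -1.89]]
grasp 1 35 -0.45 [[0.27, 1.19, -2.05], [0.35, 0.81, -2.19]]
grasp 1 35 -0.34 [[0.21, 1.17, -1.93], [0.27, 0.78, -2.05]]
grasp 1 35 -0.25 [[0.15, 1.15, -1.84], [0.2, 0.76, -1.92]]
grasp 1 40 -0.45 [[0.31, 1.11, -2.06], [0.42, 0.74, -2.24]]
grasp 1 40 -0.34 [[0.24, 1.08, -1.95], [0.33, 0.7, -2.09]]
grasp 1 40 -0.25 [[0.18, 1.07, -1.85], [0.25, 0.67, -1.96]]
grasp -1 30 -0.45 [[0.23, 1.27, 1.11], [0.28, 0.88, 1.0]]
grasp -1 30 -0.34 [[0.17, 1.25, 1.22], [0.22, 0.85, 1.13]]
grasp -1 30 -0.25 [[0.13, 1.23, 1.31], [0.16, 0.84, 1.25]]
grasp -1 35 -0.45 [[0.27, 1.19, 1.1], [0.35, 0.81, 0.95]]
grasp -1 35 -0.34 [[0.21, 1.17, 1.21], [0.27, 0.78, 1.1]]
grasp -1 35 -0.25 [[0.15, 1.15, 1.31], [0.2, 0.76, 1.22]]
grasp -1 40 -0.45 [[0.31, 1.11, 1.08], [0.42, 0.74, 0.9]]
grasp -1 40 -0.34 [[0.24, 1.08, 1.2], [0.33, 0.7, 1
[... 366 characters left out ...]
, 1.23, -2.17], [0.42, 0.86, -2.34]]
seal 1 40 0.1 [[0.49, 1.24, -2.38], [0.61, 0.9, -2.62]]
seal 1 40 0.2 [[0.44, 1.2, -2.29], [0.56, 0.85, -2.52]]
seal 1 40 0.3 [[0.39, 1.16, -2.19], [0.51, 0.8, -2.4]]
seal -1 30 0.1 [[0.36, 1.36, 0.79], [0.43, 0.99, 0.62]]
seal -1 30 0.2 [[0.33, 1.33, 0.89], [0.39, 0.95, 0.73]]
seal -1 30 0.3 [[0.28, 1.3, 0.98], [0.35, 0.92, 0.85]]
seal -1 35 0.1 [[0.43, 1.3, 0.78], [0.52, 0.94, 0.58]]
seal -1 35 0.2 [[0.38, 1.26, 0.87], [0.47, 0.9, 0.68]]
seal -1 35 0.3 [[0.34, 1.23, 0.97], [0.42, 0.86, 0.8]]
seal -1 40 0.1 [[0.49, 1.24, 0.76], [0.61, 0.9, 0.52]]
seal -1 40 0.2 [[0.44, 1.2, 0.85], [0.56, 0.85, 0.62]]
seal -1 40 0.3 [[0.39, 1.16, 0.95], [0.51, 0.8, 0.74]]
```

Call:
step_arm(
  commands=[
    {"xyz":[0.02,-0.3,0.09],"twist":[0,0,-85]},
    {"xyz":[0.02,-0.3,0.09],"twist":[0,0,-85]},
    {"xyz":[0.02,-0.3,0.09],"twist":[0,0,-85]},
    {"xyz":[0.02,-0.3,0.09],"twist":[0,0,-85]},
    {"xyz":[0.02,-0.3,0.09],"twist":[0,0,-85]},
    {"xyz":[0.02,-0.3,0.09],"twist":[0,0,-85]},
    {"xyz":[0.02,-0.3,0.09],"twist":[0,0,-85]},
    {"xyz":[0.02,-0.3,0.09],"twist":[0,0,-85]},
    {"xyz":[0.02,-0.3,0.09],"twist":[0,0,-85]},
    {"xyz":[0.02,-0.3,0.09],"twist":[0,0,-85]},
    {"xyz":[0.02,-0.3,0.09],"twist":[0,0,-85]},
    {"xyz":[0.02,-0.3,0.09],"twist":[0,0,-85]},
  ],
)

```text
time: 1.15
tool_pos: [0.2576, 0.1957, 0.3034]
ee_rot: [-1.571, -0.0, -0.366]
wrist_force: [-0.3, 0.1, -0.1]
width: 0.094
```

```bash
cat >> h.py <<'E'
from scipy.spatial.transform import Rotation as Ro
def des(yawdeg,ldeg,s):
    y,l=np.radians([yawdeg,ldeg]); xs=np.array([np.cos(y),np.sin(y),0]); ys=np.array([-xs[1],xs[0],0]); f=np.sin(l)*xs-np.cos(l)*np.array([0,0,1])
    x=s*ys; return np.c_[x,f,np.cross(x,f)]
def to(pos,Rd):
    from bench import robot
    o=robot.get_obs(); R0=Ro.from_euler('xyz',o['ee_rot']); 
    print('t',round(o['time'],2),'pos',o['tool_pos'].round(4),'j',o['joint_positions'].round(3),'F',o['wrist_force'].round(1),'w',round(o['width'],4))
    print('shift',(np.array(pos)-o['tool_pos']).round(4),'twist',np.degrees((Ro.from_matrix(Rd)*R0.inv()).as_rotvec()).round(2))
E
python3 -c "
from h import *
to([.44,.035,.30],des(50,25,-1))"
```

```text
t 1.15 pos [0.2576 0.1957 0.3034] j [ 0.474 -0.423  1.63  -0.     1.935  0.84 ] F [-0.3  0.1 -0.1] w 0.094
shift [ 0.1824 -0.1607 -0.0034] twist [ 21.64 -12.73 -18.7 ]
```

Call:
step_arm(
  commands=[
    {"xyz":[0.182,-0.16,0.0],"twist":[21.6,-12.7,-18.7]},
    {"xyz":[0.182,-0.16,0.0],"twist":[21.6,-12.7,-18.7]},
    {"xyz":[0.182,-0.16,0.0],"twist":[21.6,-12.7,-18.7]},
    {"xyz":[0.182,-0.16,0.0],"twist":[21.6,-12.7,-18.7]},
    {"xyz":[0.182,-0.16,0.0],"twist":[21.6,-12.7,-18.7]},
    {"xyz":[0.182,-0.16,0.0],"twist":[21.6,-12.7,-18.7]},
    {"xyz":[0.182,-0.16,0.0],"twist":[21.6,-12.7,-18.7]},
    {"xyz":[0.182,-0.16,0.0],"twist":[21.6,-12.7,-18.7]},
    {"xyz":[0.182,-0.16,0.0],"twist":[21.6,-12.7,-18.7]},
  ],
)

```text
time: 1.9
tool_pos: [0.4394, 0.0362, 0.3031]
ee_rot: [-1.136, -0.001, -0.692]
wrist_force: [0.3, 0.1, -0.0]
width: 0.0937
```

Run:
```python
from h import *
from bench import robot
to([.44,.035,.30],des(50,25,-1))
i=robot.camera_info('wrist'); p,d=robot.snapshot('wrist'); np.savez('pics/w1.npz',p=p,d=d,**i); cv2.imwrite('pics/w1.png',p[:,:,::-1])
```

```text
t 1.9 pos [0.4394 0.0362 0.3031] j [-0.372 -0.359  1.65   0.415  1.693  0.403] F [ 0.3  0.1 -0. ] w 0.0937
shift [ 0.0006 -0.0012 -0.0031] twist [ 0.09 -0.03 -0.36]
```

View pics/w1.png

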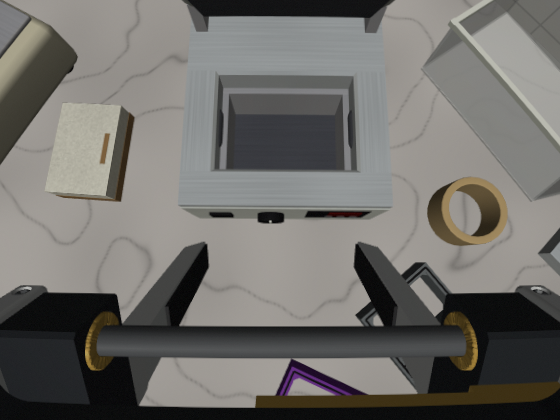

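```bash
python3 -c "
from h import *
crop(load('w1'),170,0,410,225,3.3,'pics/c5.png')"
```

```text
(no output)
```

View pics/c5.png

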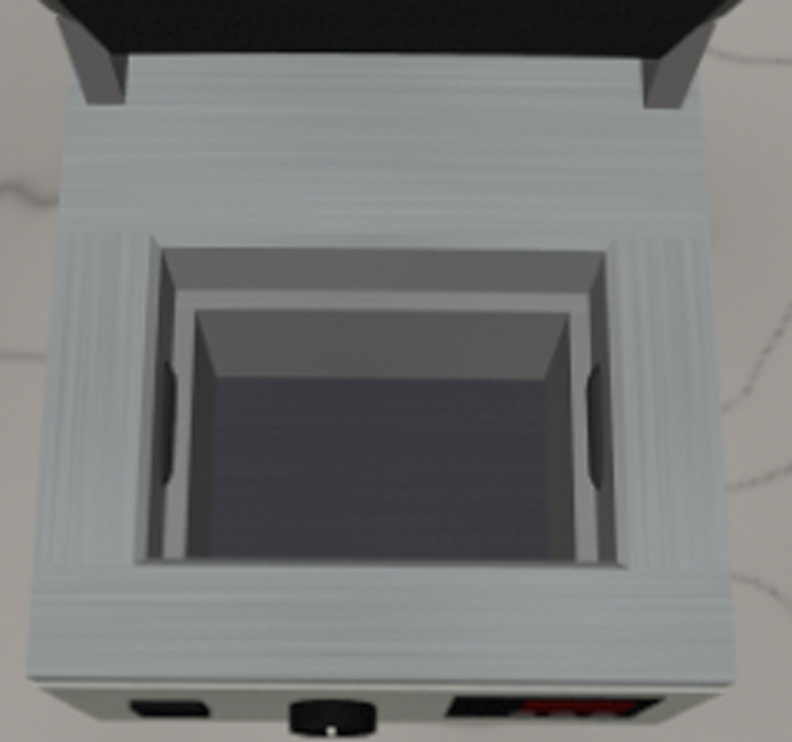

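Run:
```python
from h import *
np.set_printoptions(precision=4,suppress=True)
v=load('w1'); T=lambda L:[(170+(x+.5)/3.3-.5,(y+.5)/3.3-.5) for x,y in L]
for nm,L,z in (('mouth',[(149,237),(619,239),(630,566),(134,564)],.12),('deckfront',[(28,678),(735,682)],.12),('ledge far inner',[(196,311),(569,313)],.084),('ledge far outer',[(175,292),(589,294)],.084)):
    w=plane(v,T(L),z); e=np.roll(w,-1,0)-w
    print(nm,w[:,:2].tolist(),np.linalg.norm(e,axis=1),'c',w.mean(0)[:2],np.degrees(np.arctan2(e[:,1],e[:,0])))
print(bydepth(v,T([(400,150),(400,620),(90,400),(690,400)])))
```

```text
mouth [[0.5333919025114835, 0.28778842015237904], [0.6818173255857085, 0.16405369409005346], [0.5909955203015909, 0.0578658216473245], [0.4441410612829948, 0.1804366037925558]] [0.1932 0.1397 0.1913 0.1396] c [0.5626 0.1725] [ -39.8162 -130.5402  140.1502   50.2603]
deckfront [[0.3858689189011089, 0.17072600949354771], [0.5913994643289618, -0.0014831732230593114]] [0.2681 0.2681] c [0.4886 0.0846] [-39.9588 140.0412]
ledge far inner [[0.5362315632381591, 0.269558804188756], [0.6631382226671625, 0.16344967002922742]] [0.1654 0.1654] c [0.5997 0.2165] [-39.8997 140.1003]
ledge far outer [[0.5347267456599597, 0.28290869622591114], [0.6762686996175393, 0.16470790358354787]] [0.1844 0.1844] c [0.6055 0.2238] [-39.865 140.135]
[[0.6389 0.2531 0.1196]
 [0.5088 0.098  0.1199]
 [0.4717 0.2457 0.1199]
 [0.6555 0.0933 0.1206]]
```

```bash
cat > kin.py <<'E'
from h import *
from scipy.optimize import least_squares
D=[([1.0209,.0879,1.3722,0,1.6836,-.1031],[.23737,.49555,.21232]),([.474,-.423,1.63,0,1.935,.84],[.2576,.1957,.3034]),([-.372,-.359,1.65,.415,1.693,.403],[.4394,.0362,.3031])]
def fk(q,p):
    h,L1,L2,d,e=p
    r=np.array([L1*np.sin(q[1])+L2*np.sin(q[1]+q[2]),e,h+L1*np.cos(q[1])+L2*np.cos(q[1]+q[2])])
    A=Ro.from_euler('ZY',[q[0],q[1]+q[2]]); B=A*Ro.from_euler('ZY',[q[3],q[4]])
    return Ro.from_euler('z',q[0]).apply(r)+B.apply([0,0,d]),B*Ro.from_euler('z',q[5])
P=least_squares(lambda p:np.concatenate([fk(q,p)[0]-x for q,x in D]),[.3,.4,.4,.3,.056]).x
def wof(M): return np.c_[M[:,0],np.cross(M[:,1],M[:,0]),M[:,1]]
def ik(pos,M,q0):
    # wrist frame x relative sign checked against the start
    W=Ro.from_matrix(wof(M))
    f=lambda q:np.concatenate([(fk(q,P)[0]-pos)*5,(W.inv()*fk(q,P)[1]).as_rotvec()])
    s=least_squares(f,q0); return s.x,s.cost
E
python3 - <<'E'
from kin import *
print(P,[ (fk(q,P)[0]-x).round(4) for q,x in D])
# sign of wrist frame
o=Ro.from_euler('xyz',[-1.57058712,0.00217921,1.12402687]).as_matrix(); print((Ro.from_matrix(wof(o)).inv()*fk(D[0][0],P)[1]).as_rotvec())
c=np.array([.5625,.1725,0])
for s,q6 in ((1,-2.2),(-1,.7)):
  for l in (28,32,36,40):
    for zg in (.108,.165):
      M=des(50.1,l,s); tcp=c+[0,0,zg]+.011*M[:,1]
      print('seal',s,l,zg,[x if np.isscalar(x) else x.round(2) for x in ik(tcp,M,[0,.3,1.5,.4,1.2,q6])])
    M=des(-.4,l,s); tcp=np.array([.537,-.19,.024])+.011*M[:,1]
    print('grasp',s,l,[x if np.isscalar(x) else x.round(2) for x in ik(tcp,M,[-.4,.5,1.5,.2,1.2,q6])])
E
```

```text
[0.09215299 0.4016916  0.51476036 0.33796389 0.0571098 ] [array([-0.0006, -0.0001, -0.0011]), array([-0.0025, -0.0006,  0.0002]), array([ 0.002 , -0.002 ,  0.0009])]
[-1.30468449e-04  1.21471548e-05 -3.14156603e+00]
seal 1 28 0.108 [array([-0.01, -0.11,  1.86,  0.42,  1.1 ,  0.55]), np.float64(1.7966870450917277e-28)]
seal 1 28 0.165 [array([-0.01, -0.12,  1.77,  0.4 ,  1.2 ,  0.6 ]), np.float64(4.668285666324525e-29)]
grasp 1 28 [array([-0.59, -0.15,  2.07,  0.36,  0.84, -5.49]), np.float64(1.2409624272365317e-30)]
seal 1 32 0.108 [array([-0.04, -0.14,  1.91,  0.5 ,  1.06,  0.48]), np.float64(2.649088524020056e-25)]
seal 1 32 0.165 [array([-0.04, -0.16,  1.82,  0.48,  1.16,  0.54]), np.float64(4.430059166337958e-25)]
grasp 1 32 [array([-0.62, -0.19,  2.13,  0.45,  0.78, -5.58]), np.float64(1.0164533226455256e-19)]
seal 1 36 0.108 [array([-0.07, -0.16,  1.96,  0.59,  1.03,  0.39]), np.float64(1.0636663044379467e-23)]
seal 1 36 0.165 [array([-0.07, -0.19,  1.87,  0.56,  1.13,  0.46]), np.float64(3.210868070304627e-23)]
grasp 1 36 [array([-0.65, -0.22,  2.18,  0.55,  0.73, -5.68]), np.
[... 867 characters left out ...]
rray([-0.62, -0.19,  2.13,  0.45,  0.78, -2.44]), np.float64(4.1650227701263456e-20)]
seal -1 36 0.108 [array([-0.07, -0.16,  1.96,  0.59,  1.03,  3.53]), np.float64(2.339618974217885e-28)]
seal -1 36 0.165 [array([-0.07, -0.19,  1.87,  0.56,  1.13,  3.61]), np.float64(5.027444637933524e-28)]
grasp -1 36 [array([-0.65, -0.22,  2.18,  0.55,  0.73, -2.54]), np.float64(3.37874572722401e-20)]
seal -1 40 0.108 [array([-0.11, -0.19,  2.01,  0.69,  1.  ,  3.44]), np.float64(1.0794086225612146e-28)]
seal -1 40 0.165 [array([-0.11, -0.22,  1.92,  0.64,  1.1 ,  3.53]), np.float64(4.047817482826039e-28)]
grasp -1 40 [array([-0.68, -0.25,  2.23,  0.67,  0.69, -2.67]), np.float64(3.0907698491338254e-19)]
```

Run:
```python
from h import *
t=load('top0'); s=load('scene0')
T=lambda L,ox,oy,k:[(ox+(x+.5)/k-.5,oy+(y+.5)/k-.5) for x,y in L]
a=T([(492,165),(236,455)],120,100,4.5); b=T([(333,40),(402,495)],60,150,3.4)
c1,d1=rays(t,a); c2,d2=rays(s,b)
y=np.radians(50.1); X=np.array([np.cos(y),np.sin(y),0]); Y=np.array([-X[1],X[0],0]); c=np.array([.5625,.1725,0])
for i in range(2):
    A=np.c_[d1[i],-d2[i]]; k=np.linalg.lstsq(A,c2-c1,rcond=None)[0]; p=c1+k[0]*d1[i]; q=c2+k[1]*d2[i]; m=(p+q)/2
    l=[(m-c)@X,(m-c)@Y,m[2]]; print(m.round(3),'gap',np.linalg.norm(p-q).round(4),'sealer',np.round(l,3),'ang',np.degrees(np.arctan2(l[2]-.15,.15-l[0])))
```

```text
[0.642 0.112 0.435] gap 0.0025 sealer [ 0.005 -0.099  0.435] ang 62.96182601644466
[0.489 0.249 0.412] gap 0.0035 sealer [0.011 0.106 0.412] ang 62.123584113194404
```

```bash
python3 -c "
from h import *
to([.36,-.19,.22],des(-.4,25,-1))"
```

```text
t 1.95 pos [0.4391 0.037  0.3036] j [-0.371 -0.36   1.651  0.415  1.693  0.403] F [-0.6  1.2 -0.4] w 0.0936
shift [-0.0791 -0.227  -0.0836] twist [ 1.200e-01 -1.000e-02 -5.085e+01]
```

Call:
step_arm(
  commands=[
    {"xyz":[-0.08,-0.227,-0.082],"twist":[0.1,0,-50.8]},
    {"xyz":[-0.08,-0.227,-0.082],"twist":[0.1,0,-50.8]},
    {"xyz":[-0.08,-0.227,-0.082],"twist":[0.1,0,-50.8]},
    {"xyz":[-0.08,-0.227,-0.082],"twist":[0.1,0,-50.8]},
    {"xyz":[-0.08,-0.227,-0.082],"twist":[0.1,0,-50.8]},
    {"xyz":[-0.08,-0.227,-0.082],"twist":[0.1,0,-50.8]},
    {"xyz":[-0.08,-0.227,-0.082],"twist":[0.1,0,-50.8]},
    {"xyz":[-0.08,-0.227,-0.082],"twist":[0.1,0,-50.8]},
    {"xyz":[-0.08,-0.227,-0.082],"twist":[0.1,0,-50.8]},
    {"xyz":[-0.08,-0.227,-0.082],"twist":[0.1,0,-50.8]},
    {"xyz":[-0.08,-0.227,-0.082],"twist":[0.1,0,-50.8]},
  ],
)

```text
time: 2.87
tool_pos: [0.3606, -0.1895, 0.2226]
ee_rot: [-1.133, -0.003, -1.573]
wrist_force: [0.1, 0.6, 0.1]
width: 0.0938
```

Run:
```python
from h import *
from bench import robot
to([.36,-.19,.22],des(-.4,25,-1))
i=robot.camera_info('wrist'); p,d=robot.snapshot('wrist'); np.savez('pics/w2.npz',p=p,d=d,**i); cv2.imwrite('pics/w2.png',p[:,:,::-1])
```

```text
t 2.87 pos [ 0.3606 -0.1895  0.2226] j [-0.918 -0.536  1.919  0.342  1.484  0.672] F [0.1 0.6 0.1] w 0.0938
shift [-0.0006 -0.0005 -0.0026] twist [ 0.15  0.06 -0.29]
```

View pics/w2.png

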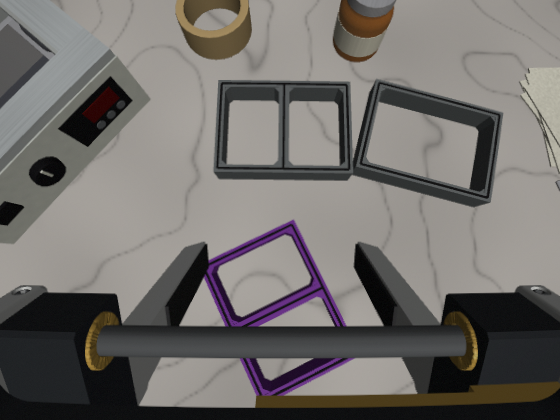

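```bash
python3 -c "
from h import *
crop(load('w2'),200,65,380,195,4.2,'pics/c6.png')"
```

View pics/c6.png

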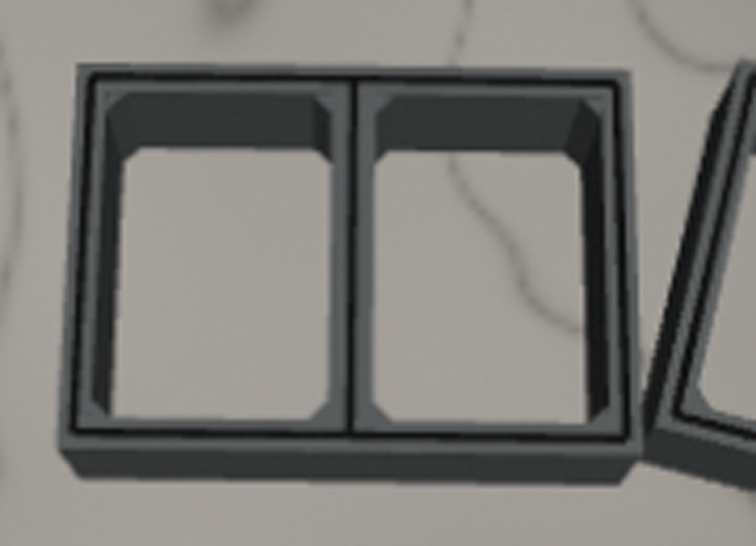

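Run:
```python
from h import *
np.set_printoptions(precision=4,suppress=True)
v=load('w2'); T=lambda L:[(200+(x+.5)/4.2-.5,65+(y+.5)/4.2-.5) for x,y in L]
w=plane(v,T([(77,65),(630,72),(641,452),(58,445)]),.036); e=np.roll(w,-1,0)-w
print(w[:,:2],np.linalg.norm(e,axis=1),'c',w.mean(0)[:2],np.degrees(np.arctan2(e[:,1],e[:,0])))
w=plane(v,T([(354,82),(351,430)]),.036);print(w)
w=plane(v,T([(652,425),(748,62)]),.036);print('one',w)
print(bydepth(v,T([(342,250),(200,80),(300,438)])))
```

```text
[[ 0.6053 -0.1047]
 [ 0.6028 -0.2842]
 [ 0.4747 -0.2819]
 [ 0.4771 -0.1036]] [0.1795 0.1281 0.1784 0.1282] c [ 0.5399 -0.1936] [-90.7936 178.9884  89.2196  -0.5272]
[[ 0.5988 -0.1946  0.036 ]
 [ 0.4816 -0.1932  0.036 ]]
one [[ 0.4833 -0.2857  0.036 ]
 [ 0.6068 -0.3231  0.036 ]]
[[ 0.5408 -0.1906  0.0354]
 [ 0.5988 -0.1449  0.0373]
 [ 0.479  -0.1776  0.0362]]
```

```bash
python3 -c "
from h import *
M=des(-.8,40,-1)
to(np.array([.540,-.1935,.105])+.011*M[:,1],M)"
```

```text
t 2.92 pos [ 0.3605 -0.1898  0.2223] j [-0.918 -0.535  1.919  0.342  1.484  0.673] F [ 0.6  0.6 -0.3] w 0.0941
shift [ 0.1866 -0.0038 -0.1258] twist [  0.   -14.96  -0.62]
```

Call:
step_arm(
  commands=[
    {"xyz":[0.187,-0.004,-0.126],"twist":[0,-15,-0.6]},
    {"xyz":[0.187,-0.004,-0.126],"twist":[0,-15,-0.6]},
    {"xyz":[0.187,-0.004,-0.126],"twist":[0,-15,-0.6]},
    {"xyz":[0.187,-0.004,-0.126],"twist":[0,-15,-0.6]},
    {"xyz":[0.187,-0.004,-0.126],"twist":[0,-15,-0.6]},
    {"xyz":[0.187,-0.004,-0.126],"twist":[0,-15,-0.6]},
    {"xyz":[0.187,-0.004,-0.126],"twist":[0,-15,-0.6]},
    {"xyz":[0.187,-0.004,-0.126],"twist":[0,-15,-0.6]},
    {"xyz":[0.187,-0.004,-0.126],"twist":[0,-15,-0.6]},
    {"xyz":[0.187,-0.004,-0.126],"twist":[0,-15,-0.6]},
  ],
)

```text
time: 3.75
tool_pos: [0.5468, -0.1954, 0.0973]
ee_rot: [-0.871, 0.0, -1.589]
wrist_force: [0.1, 0.3, 0.2]
width: 0.0942
```

```bash
cat > snap.py <<'E'
import sys
from h import *
from bench import robot
for n,o in zip(sys.argv[1::2],sys.argv[2::2]):
    i=robot.camera_info(n); p,d=robot.snapshot(n); np.savez(f'pics/{o}.npz',p=p,d=d,**i); cv2.imwrite(f'pics/{o}.png',p[:,:,::-1])
E
python3 snap.py wrist w3
python3 -c "
from h import *
M=des(-.8,40,-1)
to(np.array([.540,-.1935,.025])+.011*M[:,1],M)"
```

```text
t 3.8 pos [ 0.5467 -0.1956  0.0974] j [-0.682 -0.176  2.027  0.589  0.796  0.595] F [-0.  -0.7 -0.4] w 0.0939
shift [ 0.0004  0.002  -0.0808] twist [-0.01  0.12  0.26]
```

View pics/w3.png

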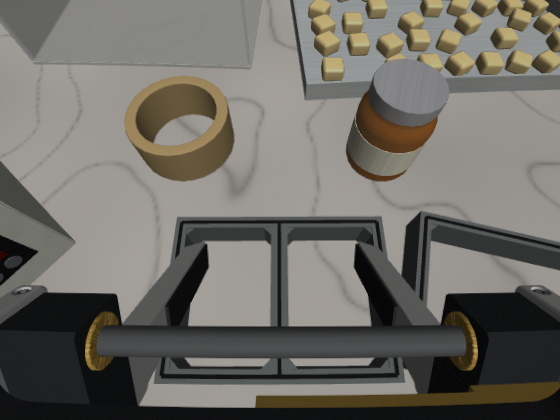

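Call:
step_arm(
  commands=[
    {"xyz":[0.0,0.001,-0.02],"twist":[0,0,0.2]},
    {"xyz":[0.0,0.002,-0.04],"twist":[0,0,0.3]},
    {"xyz":[0.0,0.002,-0.055],"twist":[0,0,0.3]},
    {"xyz":[0.0,0.002,-0.065],"twist":[0,0,0.3]},
    {"xyz":[0.0,0.002,-0.072],"twist":[0,0,0.3]},
    {"xyz":[0.0,0.002,-0.077],"twist":[0,0,0.3]},
    {"xyz":[0.0,0.002,-0.08],"twist":[0,0,0.3]},
    {"xyz":[0.0,0.002,-0.08],"twist":[0,0,0.3]},
    {"xyz":[0.0,0.002,-0.08],"twist":[0,0,0.3]},
  ],
)

```text
time: 4.55
tool_pos: [0.547, -0.1934, 0.0164]
ee_rot: [-0.872, 0.001, -1.584]
wrist_force: [0.3, 0.7, -0.3]
width: 0.0938
```

```bash
python3 snap.py wrist w4
python3 -c "
from h import *
M=des(-.8,40,-1)
to(np.array([.540,-.1935,.025])+.011*M[:,1],M)"
```

```text
t 4.6 pos [ 0.5471 -0.1935  0.0165] j [-0.679 -0.047  2.103  0.735  0.636  0.401] F [-0.1 -0.3  0.7] w 0.0942
shift [-0.0001 -0.0001  0.    ] twist [-0.07  0.06 -0.06]
```

View pics/w4.png

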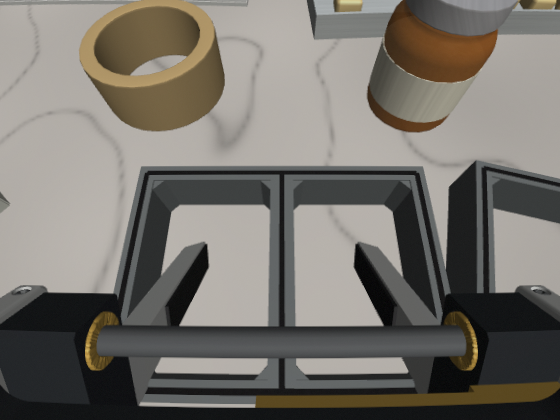

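Call:
step_arm(
  commands=[
    {"xyz":[0,0,0],"twist":[0,0,0]},
    {"xyz":[0,0,0],"twist":[0,0,0]},
    {"xyz":[0,0,0],"twist":[0,0,0]},
    {"xyz":[0,0,0],"twist":[0,0,0]},
    {"xyz":[0,0,0],"twist":[0,0,0]},
    {"xyz":[0,0,0],"twist":[0,0,0]},
    {"xyz":[0,0,0],"twist":[0,0,0]},
    {"xyz":[0,0,0],"twist":[0,0,0]},
    {"xyz":[0,0,0],"twist":[0,0,0]},
    {"xyz":[0,0,0],"twist":[0,0,0]},
    {"xyz":[0,0,0],"twist":[0,0,0]},
    {"xyz":[0,0,0],"twist":[0,0,0]},
  ],
  fingers=255,
)

```text
time: 5.6
tool_pos: [0.5467, -0.1929, 0.0155]
ee_rot: [-0.873, 0.002, -1.584]
wrist_force: [1.0, 0.8, -1.0]
width: 0.0177
```

```bash
python3 -c "
from h import *
M=des(-.8,40,-1)
to(np.array([.540,-.1935,.025])+.011*M[:,1],M)"
```

```text
t 5.6 pos [ 0.5467 -0.1929  0.0155] j [-0.679 -0.046  2.104  0.735  0.636  0.401] F [ 1.   0.8 -1. ] w 0.0177
shift [ 0.0004 -0.0007  0.0011] twist [-0.13 -0.02 -0.07]
```

Call:
step_arm(
  commands=[
    {"xyz":[0,0,0],"twist":[0,0,0]},
    {"xyz":[0,0,0],"twist":[0,0,0]},
    {"xyz":[0,0,0],"twist":[0,0,0]},
    {"xyz":[0,0,0],"twist":[0,0,0]},
    {"xyz":[0,0,0],"twist":[0,0,0]},
  ],
)

```text
time: 6.02
tool_pos: [0.5467, -0.1931, 0.0155]
ee_rot: [-0.873, 0.002, -1.584]
wrist_force: [-0.3, -0.7, 0.0]
width: 0.0137
```

Call:
step_arm(
  commands=[
    {"xyz":[0,0,0.004],"twist":[0,0,0]},
    {"xyz":[0,0,0.01],"twist":[0,0,0]},
    {"xyz":[0,0,0.02],"twist":[0,0,0]},
    {"xyz":[0,0,0.035],"twist":[0,0,0]},
    {"xyz":[0,0,0.05],"twist":[0,0,0]},
    {"xyz":[0,0,0.05],"twist":[0,0,0]},
  ],
)

```text
time: 6.52
tool_pos: [0.5483, -0.1942, 0.0696]
ee_rot: [-0.868, -0.001, -1.584]
wrist_force: [1.0, -0.1, -2.2]
width: 0.0141
```

```bash
python3 snap.py scene s5 wrist w5
python3 -c "
from h import *
M=des(-.8,40,-1)
to(np.array([.540,-.1935,.075])+.011*M[:,1],M)"
```

```text
t 6.62 pos [ 0.5467 -0.193   0.066 ] j [-0.679 -0.132  2.061  0.635  0.737  0.529] F [-0.5  0.1 -2.5] w 0.0137
shift [ 0.0004 -0.0006  0.0006] twist [-0.08  0.01 -0.1 ]
```

View pics/s5.png

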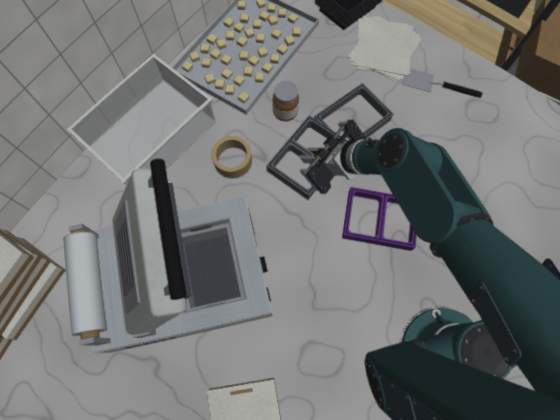

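View pics/w5.png

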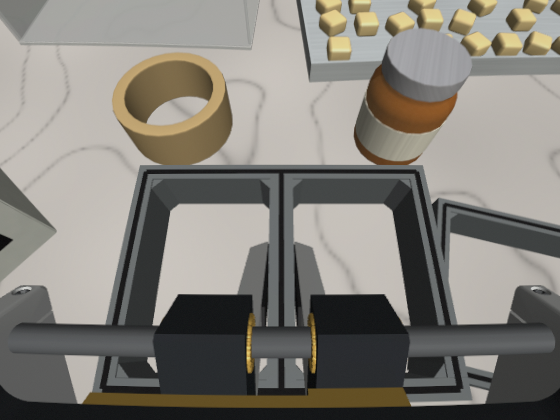

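```bash
python3 -c "
from h import *
M=des(50.1,40,-1); xs=np.array([np.cos(np.radians(50.1)),np.sin(np.radians(50.1)),0])
c=np.array([.5625,.1725,0])
to(c-.13*xs+[0,0,.195+.024]+.011*M[:,1],M)"
```

```text
t 6.62 pos [ 0.5467 -0.193   0.066 ] j [-0.679 -0.132  2.061  0.635  0.737  0.529] F [-0.5  0.1 -2.5] w 0.0137
shift [-0.0631  0.2712  0.1446] twist [-8.00e-02 -2.00e-02  5.08e+01]
```

Call:
step_arm(
  commands=[
    {"xyz":[0,0,0.02],"twist":[0,0,0]},
    {"xyz":[0,0,0.05],"twist":[0,0,0]},
    {"xyz":[0,0.01,0.08],"twist":[0,0,3]},
    {"xyz":[-0.005,0.03,0.11],"twist":[0,0,8]},
    {"xyz":[-0.013,0.06,0.13],"twist":[0,0,14]},
    {"xyz":[-0.022,0.095,0.145],"twist":[0,0,20]},
    {"xyz":[-0.032,0.13,0.145],"twist":[0,0,26]},
    {"xyz":[-0.04,0.165,0.145],"twist":[0,0,32]},
    {"xyz":[-0.048,0.2,0.145],"twist":[0,0,38]},
    {"xyz":[-0.055,0.23,0.145],"twist":[0,0,44]},
    {"xyz":[-0.06,0.255,0.145],"twist":[0,0,48]},
    {"xyz":[-0.063,0.27,0.145],"twist":[0,0,50.8]},
  ],
)

```text
time: 7.62
tool_pos: [0.4822, 0.0791, 0.2086]
ee_rot: [-0.874, 0.005, -0.692]
wrist_force: [0.2, 0.2, -2.0]
width: 0.0137
```

Call:
step_arm(
  commands=[
    {"xyz":[0,0,0],"twist":[0,0,0]},
    {"xyz":[0,0,0],"twist":[0,0,0]},
    {"xyz":[0,0,0],"twist":[0,0,0]},
  ],
)

```text
time: 7.87
tool_pos: [0.4835, 0.0765, 0.2095]
ee_rot: [-0.874, 0.003, -0.698]
wrist_force: [0.5, -0.2, -3.2]
width: 0.014
```

```bash
python3 snap.py scene s6 top t6 wrist w6
python3 -c "
from h import *
M=des(50.1,40,-1)
c=np.array([.5625,.1725,0])
to(c+[0,0,.135+.024]+.011*M[:,1],M)"
```

```text
t 8.02 pos [0.4837 0.0763 0.2102] j [-0.424 -0.338  1.914  0.68   1.394  0.211] F [ 0.5  0.3 -3.3] w 0.0141
shift [ 0.0833  0.1017 -0.0596] twist [-0.06 -0.13  0.13]
```

View pics/s6.png

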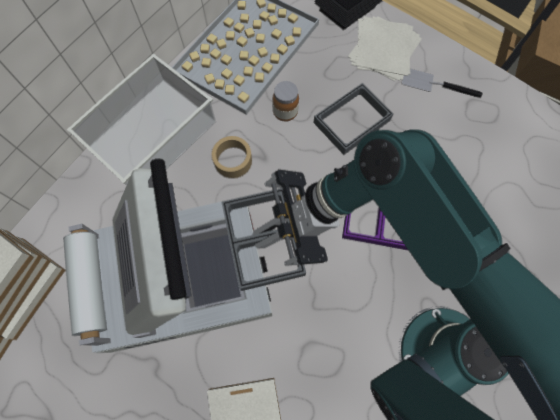

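View pics/w6.png

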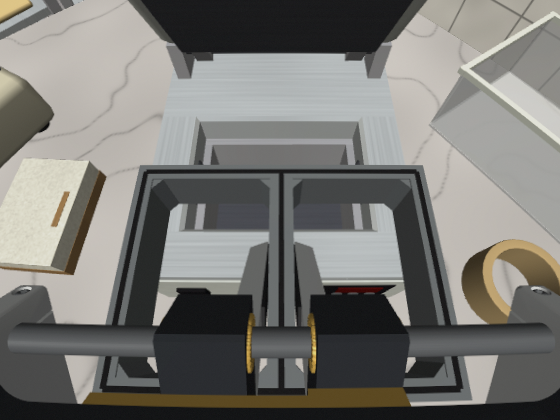

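Run:
```python
from h import *
v=load('w6'); y=np.radians(50.1); X=np.array([np.cos(y),np.sin(y),0]); Y=np.array([-X[1],X[0],0]); c=np.array([.5625,.1725,0])
print('mouth far outer corners', proj(v,[c+.071*X+.096*Y+[0,0,.12],c+.071*X-.096*Y+[0,0,.12]]).round(1))
M=des(50.1,40,-1); g=np.array([.4837,.0763,.2102])-.011*M[:,1]; print(g)
top=g+[0,0,.0115]
print('insert rear corners',proj(v,[top+.065*X+.09*Y,top+.065*X-.09*Y]).round(1),'front',proj(v,[top-.065*X+.09*Y,top-.065*X-.09*Y]).round(1))
v2=load('w2'); 
crop(v,130,100,430,250,2.6,'pics/c7.png')
```

```text
mouth far outer corners [[195.4 116.4]
 [361.7 115.9]]
[0.47916453 0.07087563 0.21862649]
insert rear corners [[137.3 164.7]
 [420.3 163.8]] front [[ 87.7 399.9]
 [470.  399.1]]
```

View pics/c7.png

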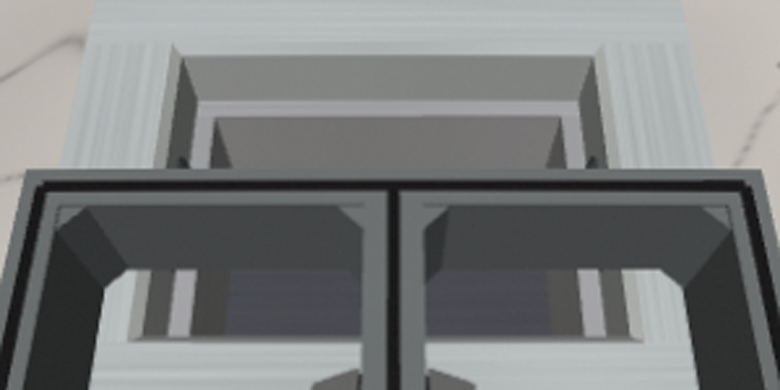

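Call:
step_arm(
  commands=[
    {"xyz":[0.006,0.007,-0.006],"twist":[0,0,0]},
    {"xyz":[0.018,0.022,-0.016],"twist":[0,-0.1,0.1]},
    {"xyz":[0.032,0.039,-0.028],"twist":[0,-0.1,0.1]},
    {"xyz":[0.046,0.056,-0.038],"twist":[0,-0.1,0.1]},
    {"xyz":[0.058,0.071,-0.046],"twist":[0,-0.1,0.1]},
    {"xyz":[0.068,0.083,-0.052],"twist":[0,-0.1,0.1]},
    {"xyz":[0.075,0.092,-0.056],"twist":[0,-0.1,0.1]},
    {"xyz":[0.08,0.098,-0.058],"twist":[0,-0.1,0.1]},
    {"xyz":[0.083,0.1015,-0.0595],"twist":[0,-0.1,0.1]},
    {"xyz":[0.083,0.1015,-0.0595],"twist":[0,-0.1,0.1]},
    {"xyz":[0.083,0.1015,-0.0595],"twist":[0,-0.1,0.1]},
  ],
)

```text
time: 8.93
tool_pos: [0.5667, 0.1781, 0.1512]
ee_rot: [-0.872, 0.0, -0.695]
wrist_force: [-1.4, 0.7, -2.5]
width: 0.014
```

```bash
python3 snap.py scene s7 wrist w7
python3 -c "
from h import *
M=des(50.1,40,-1)
c=np.array([.5625,.1725,0])
to(c+[0,0,.135+.024]+.011*M[:,1],M)
crop(load('s7'),60,150,290,350,3.4,'pics/c8.png')"
```

```text
t 9.03 pos [0.5668 0.1779 0.1515] j [-0.113 -0.119  1.862  0.659  1.07   0.355] F [ 0.6  0.3 -1.2] w 0.014
shift [ 0.0003 -0.     -0.0009] twist [-0.06  0.04 -0.02]
```

View pics/c8.png

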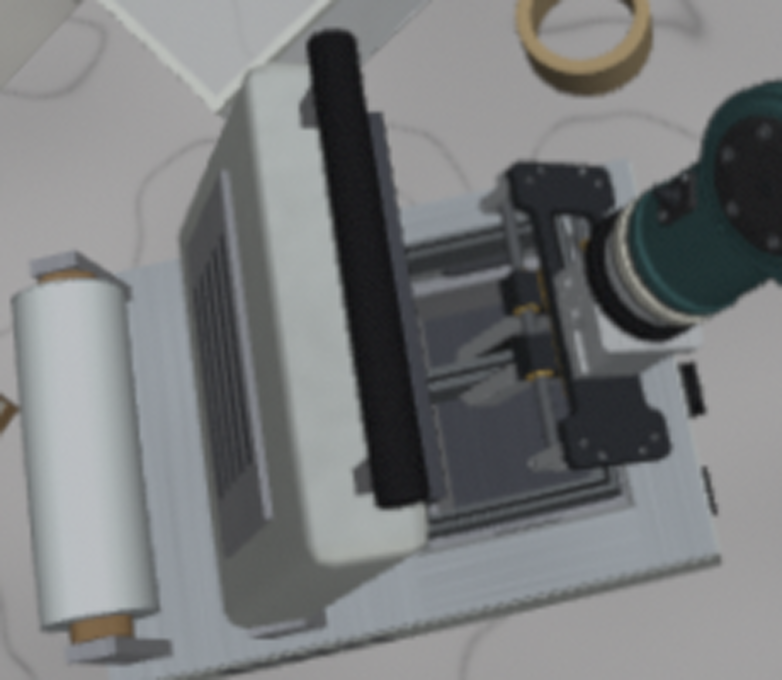

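View pics/w7.png

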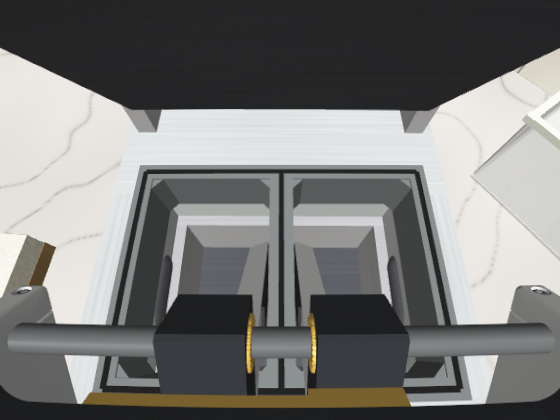

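Call:
step_arm(
  commands=[
    {"xyz":[0,0,-0.003],"twist":[0,0,0]},
    {"xyz":[0,0,-0.006],"twist":[0,0,0]},
    {"xyz":[0,0,-0.009],"twist":[0,0,0]},
    {"xyz":[0,0,-0.012],"twist":[0,0,0]},
    {"xyz":[0,0,-0.015],"twist":[0,0,0]},
    {"xyz":[0,0,-0.017],"twist":[0,0,0]},
    {"xyz":[0,0,-0.017],"twist":[0,0,0]},
  ],
)

```text
time: 9.62
tool_pos: [0.5662, 0.1785, 0.133]
ee_rot: [-0.873, 0.002, -0.695]
wrist_force: [-0.1, 0.5, -2.3]
width: 0.0143
```

Call:
step_arm(
  commands=[
    {"xyz":[0,0,-0.002],"twist":[0,0,0]},
    {"xyz":[0,0,-0.004],"twist":[0,0,0]},
    {"xyz":[0,0,-0.006],"twist":[0,0,0]},
    {"xyz":[0,0,-0.008],"twist":[0,0,0]},
    {"xyz":[0,0,-0.01],"twist":[0,0,0]},
    {"xyz":[0,0,-0.01],"twist":[0,0,0]},
  ],
)

```text
time: 10.12
tool_pos: [0.5663, 0.1785, 0.1233]
ee_rot: [-0.873, 0.002, -0.695]
wrist_force: [1.2, -0.3, -2.9]
width: 0.0139
```

```bash
python3 snap.py wrist w8
python3 -c "
from h import *
M=des(50.1,40,-1)
c=np.array([.5625,.1725,0])
to(c+[0,0,.084+.024]+.011*M[:,1],M)"
```

```text
t 10.17 pos [0.5664 0.1785 0.1236] j [-0.112 -0.091  1.896  0.681  1.023  0.312] F [-0.2 -0.1 -2.6] w 0.0136
shift [ 0.0006 -0.0006 -0.024 ] twist [-0.07 -0.05 -0.07]
```

View pics/w8.png

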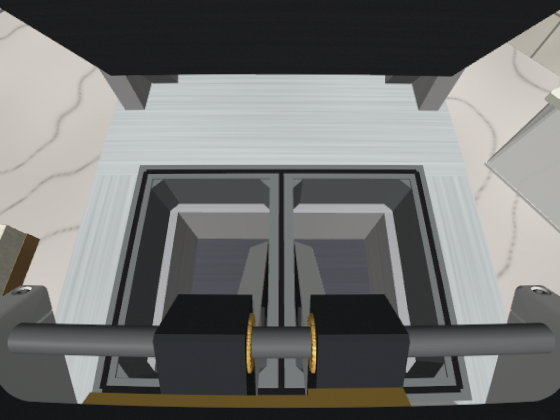

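Call:
step_arm(
  commands=[
    {"xyz":[0,0,-0.002],"twist":[0,0,0]},
    {"xyz":[0,0,-0.004],"twist":[0,0,0]},
    {"xyz":[0,0,-0.006],"twist":[0,0,0]},
    {"xyz":[0,0,-0.008],"twist":[0,0,0]},
    {"xyz":[0,0,-0.01],"twist":[0,0,0]},
    {"xyz":[0,0,-0.01],"twist":[0,0,0]},
  ],
)

```text
time: 10.67
tool_pos: [0.5666, 0.1791, 0.1147]
ee_rot: [-0.871, 0.001, -0.694]
wrist_force: [-2.7, 1.2, 1.2]
width: 0.0139
```

Call:
step_arm(
  commands=[
    {"xyz":[0,0,-0.001],"twist":[0,0,0]},
    {"xyz":[0,0,-0.002],"twist":[0,0,0]},
    {"xyz":[0,0,-0.003],"twist":[0,0,0]},
    {"xyz":[0,0,-0.004],"twist":[0,0,0]},
    {"xyz":[0,0,-0.005],"twist":[0,0,0]},
  ],
)

```text
time: 11.08
tool_pos: [0.5678, 0.1792, 0.1117]
ee_rot: [-0.868, -0.001, -0.695]
wrist_force: [-4.7, 1.0, 6.1]
width: 0.0141
```

Call:
step_arm(
  commands=[
    {"xyz":[-0.0005,0,-0.001],"twist":[0,0,0]},
    {"xyz":[-0.001,0,-0.002],"twist":[0,0,0]},
    {"xyz":[-0.001,-0.0005,-0.003],"twist":[0,0,0]},
    {"xyz":[-0.001,-0.0005,-0.004],"twist":[0,0,0]},
    {"xyz":[-0.001,-0.0005,-0.005],"twist":[0,0,0]},
  ],
)

```text
time: 11.5
tool_pos: [0.5681, 0.179, 0.1084]
ee_rot: [-0.865, -0.003, -0.696]
wrist_force: [-1.9, 2.4, 5.4]
width: 0.014
```

```bash
python3 snap.py wrist w9
python3 -c "
from h import *
M=des(50.1,40,-1)
c=np.array([.5625,.1725,0])
to(c+[0,0,.084+.024]+.011*M[:,1],M)"
```

```text
t 11.55 pos [0.568  0.1789 0.1079] j [-0.113 -0.073  1.917  0.704  0.988  0.276] F [-0.1  3.8  4.5] w 0.0138
shift [-0.001  -0.001  -0.0083] twist [-0.24  0.37 -0.02]
```

View pics/w9.png

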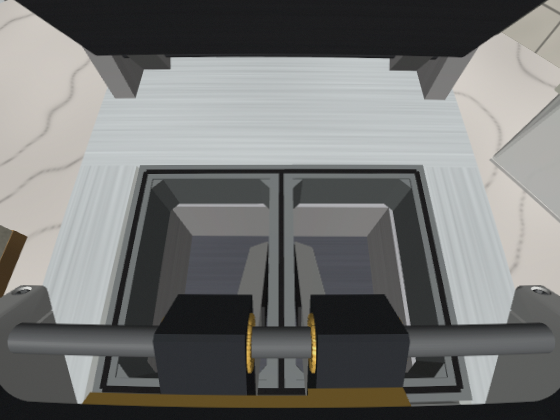

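Call:
step_arm(
  commands=[
    {"xyz":[-0.0005,0,-0.002],"twist":[0,0,0]},
    {"xyz":[-0.001,-0.0005,-0.004],"twist":[0,0,0]},
    {"xyz":[-0.001,-0.0005,-0.006],"twist":[0,0,0]},
    {"xyz":[-0.001,-0.0005,-0.007],"twist":[0,0,0]},
  ],
)

```text
time: 11.88
tool_pos: [0.5658, 0.1777, 0.0994]
ee_rot: [-0.869, -0.001, -0.695]
wrist_force: [-8.4, -3.3, 16.0]
width: 0.0138
```

```bash
python3 snap.py wrist w10 scene s10
python3 -c "
from h import *
M=des(50.1,40,-1)
c=np.array([.5625,.1725,0])
to(c+[0,0,.084+.024]+.011*M[:,1],M)
crop(load('w10'),70,120,490,420,1.8,'pics/c10.png')"
```

```text
t 11.98 pos [0.5658 0.1777 0.0995] j [-0.115 -0.067  1.928  0.709  0.979  0.263] F [-4.   0.9 11. ] w 0.0138
shift [0.0013 0.0002 0.0001] twist [-0.15  0.18 -0.06]
```

View pics/c10.png

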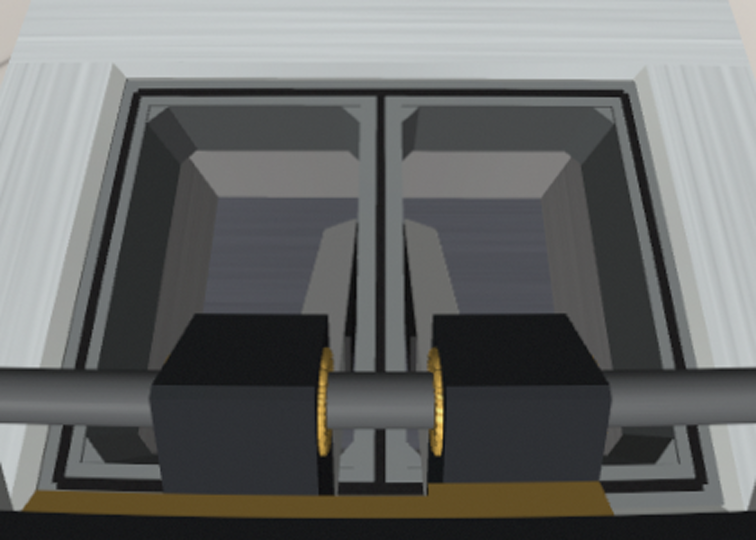

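Call:
step_arm(
  commands=[
    {"xyz":[0,0,-0.001],"twist":[0,0,0]},
    {"xyz":[0,0,-0.002],"twist":[0,0,0]},
    {"xyz":[0,0,-0.002],"twist":[0,0,0]},
  ],
)

```text
time: 12.23
tool_pos: [0.5658, 0.1778, 0.0994]
ee_rot: [-0.867, -0.001, -0.694]
wrist_force: [-12.7, -4.6, 20.5]
width: 0.0134
```

```bash
python3 -c "
from h import *
M=des(50.1,40,-1)
c=np.array([.5625,.1725,0])
to(c+[0,0,.084+.024]+.011*M[:,1],M)
v=load('w10'); T=lambda L:[(70+(x+.5)/1.8-.5,120+(y+.5)/1.8-.5) for x,y in L]
P=T([(135,82),(633,82),(380,85),(80,430),(672,430),(117,200),(645,200)]); print('insert top',bydepth(v,P).round(4))
P=T([(110,62),(645,62),(380,65),(30,300),(730,300)]); print('deck',bydepth(v,P).round(4))"
```

```text
t 12.23 pos [0.5658 0.1778 0.0994] j [-0.116 -0.067  1.928  0.711  0.978  0.259] F [-12.7  -4.6  20.5] w 0.0134
shift [0.0012 0.0002 0.0002] twist [-0.18  0.26 -0.13]
insert top [[0.5369 0.2762 0.1196]
 [0.6721 0.1637 0.1196]
 [0.6023 0.2197 0.1196]
 [0.4687 0.1881 0.1179]
 [0.5934 0.0842 0.1184]
 [0.5104 0.2405 0.1195]
 [0.6398 0.1326 0.1198]]
deck [[0.5341 0.2897 0.1197]
 [0.6825 0.1664 0.1194]
 [0.6081 0.2266 0.1188]
 [0.4748 0.2284 0.1207]
 [0.6348 0.0953 0.1191]]
```

Call:
step_arm(
  commands=[
    {"xyz":[0,0,0.001],"twist":[0,0,0]},
    {"xyz":[-0.0005,0,0.003],"twist":[0,0,0]},
    {"xyz":[-0.001,0,0.004],"twist":[0,0,0]},
    {"xyz":[-0.001,0,0.004],"twist":[0,0,0]},
  ],
)

```text
time: 12.57
tool_pos: [0.5657, 0.1774, 0.0996]
ee_rot: [-0.869, -0.001, -0.699]
wrist_force: [9.0, 6.5, -2.6]
width: 0.0137
```

Call:
step_arm(
  commands=[
    {"xyz":[0.0005,0.0005,0],"twist":[0,0,0]},
    {"xyz":[0.0005,0.0005,0],"twist":[0,0,0]},
    {"xyz":[0.0005,0.0005,0],"twist":[0,0,0]},
    {"xyz":[0.0005,0.0005,0],"twist":[0,0,0]},
    {"xyz":[0.0005,0.0005,0],"twist":[0,0,0]},
    {"xyz":[0.0005,0.0005,0],"twist":[0,0,0]},
    {"xyz":[0.0005,0.0005,0],"twist":[0,0,0]},
  ],
  fingers=130,
)

```text
time: 13.15
tool_pos: [0.5641, 0.1779, 0.0989]
ee_rot: [-0.872, 0.001, -0.695]
wrist_force: [-0.1, 0.2, -0.2]
width: 0.0457
```

```bash
python3 snap.py wrist w11
python3 -c "
from h import *
M=des(50.1,40,-1)
c=np.array([.5625,.1725,0])
to(c+[0,0,.084+.024]+.011*M[:,1],M)"
```

```text
t 13.2 pos [0.5641 0.1779 0.0989] j [-0.114 -0.069  1.929  0.704  0.98   0.267] F [-0.6  0.4 -0.3] w 0.0459
shift [ 0.0029 -0.      0.0006] twist [-0.06 -0.01 -0.07]
```

View pics/w11.png

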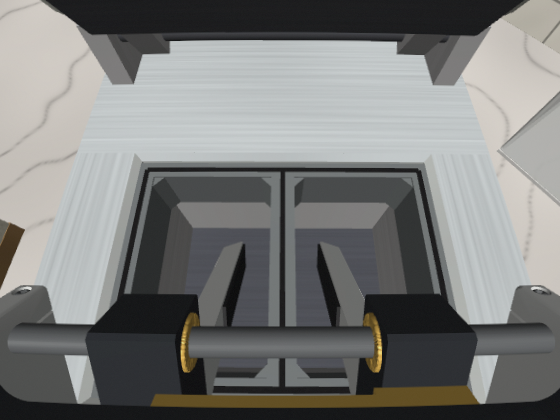

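Call:
step_arm(
  commands=[
    {"xyz":[-0.004,-0.005,0.008],"twist":[0,0,0]},
    {"xyz":[-0.01,-0.012,0.019],"twist":[0,0,0]},
    {"xyz":[-0.021,-0.025,0.038],"twist":[0,0,0]},
    {"xyz":[-0.033,-0.039,0.061],"twist":[0,0,0]},
    {"xyz":[-0.045,-0.054,0.084],"twist":[0,0,0]},
    {"xyz":[-0.062,-0.074,0.115],"twist":[0,0,0]},
    {"xyz":[-0.08,-0.1,0.145],"twist":[-3,2.6,0]},
    {"xyz":[-0.1,-0.12,0.17],"twist":[-7,5.9,0]},
    {"xyz":[-0.124,-0.143,0.2],"twist":[-11.5,9.6,0]},
    {"xyz":[-0.124,-0.143,0.2],"twist":[-11.5,9.6,0]},
    {"xyz":[-0.124,-0.143,0.2],"twist":[-11.5,9.6,0]},
    {"xyz":[-0.124,-0.143,0.2],"twist":[-11.5,9.6,0]},
  ],
)

```text
time: 14.2
tool_pos: [0.4399, 0.035, 0.2989]
ee_rot: [-1.133, 0.001, -0.696]
wrist_force: [-0.4, 0.6, -0.7]
width: 0.0461
```

```bash
python3 snap.py wrist w12 scene s12 top t12
python3 -c "
from h import *
to([.44,.035,.3],des(50.1,25,-1))
crop(load('w12'),170,0,410,225,3.3,'pics/c12.png')"
```

```text
t 14.35 pos [0.4395 0.0355 0.2966] j [-0.377 -0.357  1.663  0.418  1.685  0.4  ] F [-0.4 -0.8 -0.7] w 0.0461
shift [ 0.0005 -0.0005  0.0034] twist [-0.19 -0.22 -0.06]
```

View pics/c12.png

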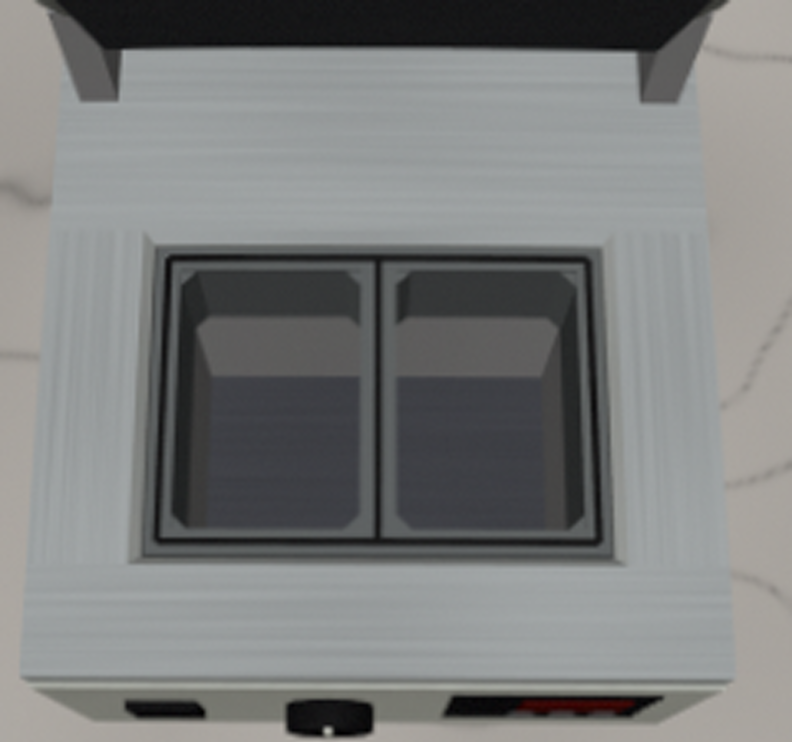

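View pics/s12.png

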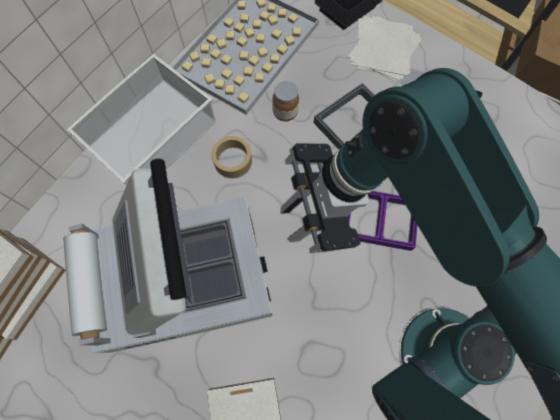

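Run:
```python
from h import *
v=load('w12'); T=lambda L:[(170+(x+.5)/3.3-.5,(y+.5)/3.3-.5) for x,y in L]
def med(x,y):
    # small patch average along the flat strip
    u=T([(x+dx,y) for dx in (-3,0,3)]); return np.median(bydepth(v,u)[:,2])
for n,L in (('insert',[(380,252),(200,252),(560,252),(380,550),(180,550),(580,550),(152,400),(603,400),(380,400)]),('deck',[(380,200),(90,400),(670,400),(380,610)])):
    print(n,[round(float(med(*p)),4) for p in L])
w=plane(v,T([(156,247),(601,249),(614,557),(142,557)]),.12); e=np.roll(w,-1,0)-w; print(np.linalg.norm(e,axis=1).round(4),w.mean(0).round(4))
# others moved?
a,b=load('top0'),load('t12');
```

```text
insert [0.1197, 0.1198, 0.1203, 0.1193, 0.1196, 0.1192, 0.1191, 0.1204, 0.1192]
deck [0.12, 0.12, 0.1203, 0.1193]
[0.1809 0.1304 0.1804 0.1312] [0.5608 0.1709 0.12  ]
```

View pics/t12.png

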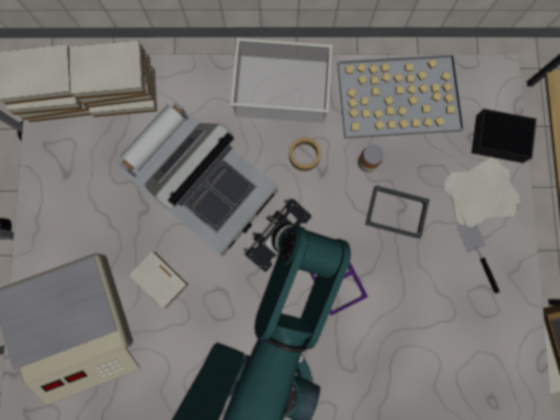

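```bash
python3 -c "
from bench import robot
print(robot.get_obs()['qvel'].round(3)); robot.close_job()"
```

```text
[ 0.001  0.006 -0.003 -0.001  0.     0.001]
the job is handed in; nothing more can be done
```

The two-pocket insert is in the sealer's recess, pressed past both catches onto the ledge, and the job was handed in at about 14.4 s.

**What I did:** I gripped the web with the tool leaning 40° and lowered the insert under control into the recess. I pressed it down with about 23 N, eased off the load, let go, and backed out along the tool's own axis. The arm then stood clear in front of the sealer, touching nothing.

**Last checks:**
- **Seating:** under the final press the tool stopped 0.1 mm from its calculated home height and would go no lower.
- **Flush:** after letting go, the wrist depth picture gave the insert's top at 119.1 to 120.4 mm all round, against 119.3 to 120.3 mm for the deck.
- **Other items:** the single-pocket insert, tape roll, jar, carton and head look unmoved in the overhead and scene pictures. I compared these by eye only. The arm hid part of the purple look-alike, but it never came near it.
- **Forces:** the largest wrist force at any reading was about 25 N. I saw no contact with the head.

**What disagreed:** the fixed cameras and the wrist camera differed by about 3 to 4 mm on absolute positions. The offset was nearly the same for the insert and the recess, so I used the wrist camera for both. The sideways force readings reached about 13 N as the insert settled, and dropped to zero once I let go.

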